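# Close a fuel tank with its ratchet cap

### The job

Put the loose filler cap back on the small fuel tank: set it in the filler neck with its two pins in the notches, press it down against its sprung seal and turn it clockwise under the flange until it comes to its stop, then go on turning the knob until the ratchet has slipped over exactly three clicks (fewer leave the cap loose, a fourth only wears it), and let go. Work gently: do not lean hard on the neck, do not shove the tank, and leave the other things where they are.

Things in the scene. Friction and masses are not known exactly. Their poses are not given: they have to be found in the camera images.
- cap_centre (a point): the loose black filler cap, 58 mm tall, upright on the worktop. This point is on its axis at mid-height of its round ribbed knob, 43.5 mm above the underside; the knob, 45 mm across and 28.5 to 58 mm up, is the part to grip and turn. +x and -x point along the two pins; z up
- cap: the same cap, 0.23 kg, origin at its underside. Upward from there: grey plug 39 mm across, rounded foot; two steel pins 5 mm thick, 7.5 to 12.5 mm up, opposite each other along x, ends 24.7 mm from the axis; sprung seal from 14.5 mm; shoulder disc 60 mm across at 22 to 28 mm with two small ears right above the pins; knob
- cap_seal (a joint): how far the cap's sprung seal ring (58 mm across, rests on the neck's rim) is pushed up into the cap, m: 0 free, at most 0.004; 3 N to start, 3 N more per mm. Pressed by 2.5 to 4 mm (10 to 15 N) the pins pass under the flange; once they are under it the spring holds them up against it, the press is no longer needed, and this reads about 0.002
- cap_grip (a joint): ratchet between knob and plug, rad: how far the knob has slipped clockwise (from above) past the plug. Starts at 0; one click each 0.26 rad (15 degrees), three read 0.79. Clockwise it drives the plug up to about 0.2 N m, then slips, torque rising and dropping at each click; let go, it springs back to the last click. It also clicks, in vain, if the pins are still caught in the notches
- filler_mouth (a point): centre of the tank's open filler neck at its rim, 128 mm above the worktop, z up. Neck 62 mm across, 28 mm tall. The rim is a flange 4 mm thick with a 42 mm hole and two notches, 8 mm wide, along +x and -x, reaching 26.5 mm out. The cap's centre point is 36 mm above this point while the pins stand on the flange, 29 mm with pins in the notches and the seal just touching
- tank: small grey pressed-steel fuel tank, 110 x 150 mm (122 x 192 mm over seam and ears), top 100 mm high, 3 kg, loose on rubber feet; origin under its centre, neck 20 mm off towards +y. Under the flange the cap turns clockwise only, to a hidden stop that lies anywhere from 20 to 85 degrees past the notches, differently on each tank. Locked and let go, the cap's centre point is 27 mm above the mouth
- spark_plug: bystander: a used spark plug, 78 mm long, lying between the tank and the cap's place; origin at its underside
- nut: bystander: a steel hex nut, 22 mm high; origin at its underside
- feeler_gauge: bystander: a folded feeler gauge set, 95 mm long, lying beyond the spark plug; origin at its underside

How it is judged:
On the way, in this order (a step that is already met when the one before it is completed fails the run):
1. the cap is in the neck and its pins have been turned in under the flange (z of cap_centre in the frame of filler_mouth between 0.022 and 0.0282 m and horizontal distance between cap_centre and filler_mouth below 0.004 m and angle between the x axis of cap_centre and the x axis of filler_mouth, either way round above 0.22 rad), for 0.04 s.
2. with the pins under the flange and held by the stop, the knob slips over its clicks, three in all (all of step 1 and value of joint cap_grip above 0.7 rad and velocity of joint cap_grip above 0.05 rad/s).
At the end, for the whole second after the job is handed in: Cap upright in the neck, its centre point 22 to 28.2 mm above the mouth, within 4 mm of its axis, pins over 0.22 rad past the notches, ratchet slipped by 0.70 to 0.95 rad (three clicks, not four), cap at rest; tank level and within 20 mm of where it stood (all of step 1 and value of joint cap_grip between 0.7 and 0.95 rad and angle between cap_centre's own z axis and vertical below 0.05 rad and linear speed of cap below 0.02 m/s and angle between filler_mouth's own z axis and vertical below 0.03 rad and distance of filler_mouth from where it was at the start of the episode below 0.02 m); the robot touches nothing.
It fails at once if the ratchet is run over a fourth click (value of joint cap_grip above 1 rad).
It fails at once if the cap presses on the tank with more than 45 N (contact force between cap and tank above 45 N).
It fails at once if the tank is shoved by more than 20 mm or tipped (distance of filler_mouth from where it was at the start of the episode above 0.02 m or angle between filler_mouth's own z axis and vertical above 0.1 rad).
It fails at once if a bystander is shoved by more than 30 mm (distance of any of spark_plug, nut, feeler_gauge from where it was at the start of the episode above 0.03 m).
It also fails if it takes over 58 s, if anything falls off the work surface, if the arm or the gripper's body presses on something with over 40 N, if the wrist force passes 120 N, or if a joint passes its speed limit or range.

### The arm

A 6-joint arm with a two-finger parallel gripper is mounted at the origin on a cart in front of the work surface, level with it; the furniture and walls round the work are solid. World frame = base frame: x ahead of the robot, y to its left, z up, the work surface at z = 0. Lengths are in m, angles in rad, forces in N, time in s.
With the tool pointing down it reaches from about 0.3 to 0.775 m from the base axis. Payload 14.6 kg.
Tool frame: the origin (TCP) lies at the very end of the fingers, on their centre line; the grasp point (between the pads) lies 19 mm behind it (ctrl.hold_point_z is the distance from the TCP to the grasp point, in m); x points along the fingers, y is the direction in which the jaws open and shut, and the axes are right-handed (so a half turn about x gives the same grasp; the last joint's range is limited). The gripper opens to 94 mm and grips with 3 to 60 N. Pads are 16 mm wide; open, the fingers measure 119 mm over their backs; the gripper's body (75 mm by 177 mm) begins 78 mm behind the grasp point.
Start: joints at [-1.326, 0.3, 1.521, -0, 1.321, -0.067], TCP at [0.169, -0.523, 0.205] pointing down, gripper open.
Joint ranges: [-3.03, 3.03], [-0.79, 2.21], [0.23, 2.52], [-1.04, 4.18], [0, 3.07], [-2.55, 2.55]. Speed limits (rad/s): [2.22, 2.22, 2.57, 3.14, 3.14, 3.14].

### API

Orientations are given as [roll, pitch, yaw] about the fixed x, y, z axes, in that order (R = Rz(yaw) Ry(pitch) Rx(roll)).
In Python, from station import get_obs, camera, ticket, ctrl gives the robot as it stands.
- The arm moves only by the tool step_arm, never from a script. Its argument "motion" is a list that holds one entry, the list of rows, each a list of 6 numbers: the shift along the tool's x, y, z in m, then the turn, a rotation vector about the tool's x, y, z in degrees. A call has 1 to 12 rows; each row shifts and turns the commanded pose from where the row before left it, along the tool's axes as they then stand; what a row does not reach is not made up. A row lasts 1/8 s, in which the tool goes at most 62.5 mm and 10.7 degrees, less where a joint would pass 70% of its speed; a pose out of reach is approached as far as the arm can. A call is refused whole if a number of a shift passes 0.0625 or a number of a turn 10.7, either way. A call with a gripper value outside its range is refused whole. "fingers" is the finger opening in m, from 0 to 0.094, set as the call begins (left out, the last holds). The fingers move at their own pace and stop on an object; "squeeze" is the grip in N (left out, the last holds). Time passes only in rows, so rows that do not move let the fingers close. It gives the time, the measured TCP pose, the force and the opening at its end, in the units of the state.
- get_obs(): the state, without advancing time (a new reading comes with each control period).
- camera(name): name is "scene" or "top"; returns a dict with "pixels" (400x640x3 uint8, red, green, blue), "fx", "fy", "cx", "cy" (pixels), "extrinsics" (4x4, takes a point from world to camera coordinates). Camera axes: x right, y up, looking along -z (the intrinsics and any distortion apply to the point x, -y, -z); pixel columns grow to the right and rows downward; lengths in m; the calibration is good to about 2 mm. A picture is of the moment at which its call begins. There is no depth.
- ticket.hand_in(): hands the job in, once; it reports no verdict.
The state is a dict: "time_s": time; "qpos": joint angles; "joint_vel": joint speeds; "tau": joint torques, N m; "ee_pos": TCP position; "eef_rot": TCP orientation; "force": force on the tool from outside, world axes, zero at the start; "moment": the same for the moment, N m; "grip_width": finger opening in m.
Only numpy, scipy, OpenCV 4.12 (cv2) and the standard library are available. Lean on these libraries where they do the work, as an engineer would, in place of code of your own. Each camera call takes 0.05 s, during which the arm holds its last target.

## Working session

There is one attempt and no reset: what is moved stays moved. The work goes in short steps, Python scripts to look and compute and a tool call to move; the robot and the scene stay as the last step left them, time stands still between calls to the robot, and variables do not carry over. Pictures are saved under pics/ and viewed, and the job is handed in when it is done.

Besides the shell and the picture viewer there is one more tool, called after "Request:" in YAML: its name, and indented under it one key for each argument. step_arm: Moves the arm, as the interface text tells. Its arguments: {"type":"object","properties":{"motion":{"type":"array","items":{"type":"array","items":{"type":"array","items":{"type":"number"}}}},"fingers":{"type":"number"},"squeeze":{"type":"number"}},"required":["motion"]}

```bash
ls; mkdir -p pics
python3 - <<'E'
from station import get_obs, camera, ticket, ctrl
import cv2, numpy as np
o=get_obs(); print(o); print(ctrl.hold_point_z)
for n in ("scene","top"):
    c=camera(n); cv2.imwrite(f"pics/{n}0.png",c["pixels"][:,:,::-1]); print(n,{k:v for k,v in c.items() if k!="pixels"})
E
```

```text
pics
{'time_s': 0.0, 'qpos': array([-1.32561805e+00,  3.00439502e-01,  1.52157341e+00,  1.42428594e-05,
        1.32070875e+00, -6.65970238e-02]), 'joint_vel': array([ 0.00064752,  0.00047534, -0.00050285,  0.00071713, -0.00066125,
       -0.00172392]), 'tau': array([ 2.26322649e-03, -5.31804550e+01, -3.52736878e+01,  7.08976644e-02,
        2.43814825e-02, -1.01739654e-04]), 'ee_pos': array([ 0.16865056, -0.52322973,  0.20490691]), 'eef_rot': array([-1.64961202,  1.56966722,  1.8037524 ]), 'force': array([ 0.12617904, -0.62117863, -0.11623248]), 'moment': array([ 0.05044269, -0.03832277,  0.02773967]), 'grip_width': 0.09413154483323351}
0.0188
scene {'fx': 509.9498237386149, 'fy': 509.9498237386149, 'cx': 320.450955739269, 'cy': 196.11521117766065, 'extrinsics': array([[ 0.54470614, -0.83857806,  0.00905864, -0.23908092],
       [ 0.34070289,  0.23115106,  0.91131264, -0.2600847 ],
       [-0.7663007 , -0.49331129,  0.41161537, -0.63903408],
       [ 0.        ,  0.        ,  0.        ,  1.        ]])}
top {'fx': 372.61630358907837, 'fy': 372.61630358907837, 'cx': 317.18110075511, 'cy': 205.51617733992737, 'extrinsics': array([[ 0.0050405 , -0.99993855, -0.00987387,  0.05094712],
       [ 0.99845818,  0.00448671,  0.05532756, -0.49982387],
       [-0.05527985, -0.01013752,  0.99841944, -0.91874717],
       [ 0.        ,  0.        ,  0.        ,  1.        ]])}
```

View pics/scene0.png

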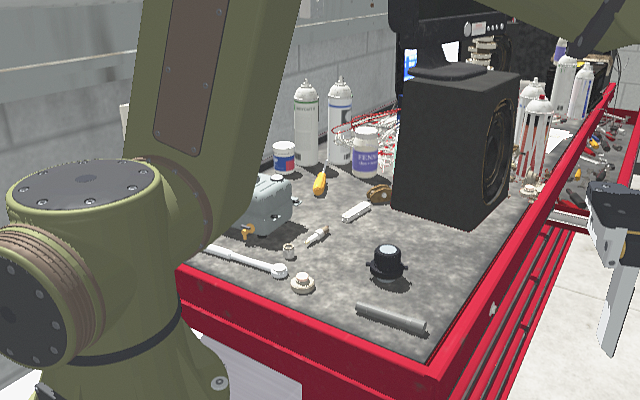

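View pics/top0.png

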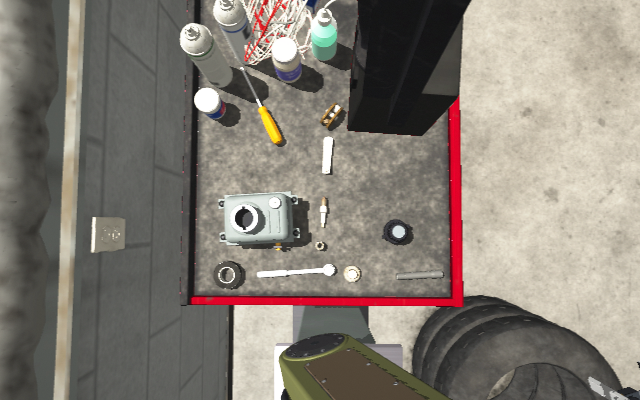

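Run:
```python
import cv2, numpy as np
t=cv2.imread("pics/top0.png"); s=cv2.imread("pics/scene0.png")
a=cv2.resize(t[175:275,205:305],None,fx=4,fy=4,interpolation=cv2.INTER_CUBIC)
b=cv2.resize(t[200:262,365:430],(400,400),interpolation=cv2.INTER_CUBIC)
cv2.imwrite("pics/z1.png",np.hstack([a,b]))
a=cv2.resize(s[230:300,350:430],(400,350),interpolation=cv2.INTER_CUBIC)
b=cv2.resize(s[165:245,220:300],(400,400),interpolation=cv2.INTER_CUBIC)[:350]
cv2.imwrite("pics/z2.png",np.hstack([a,b]))
```

```text
(no output)
```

View pics/z1.png

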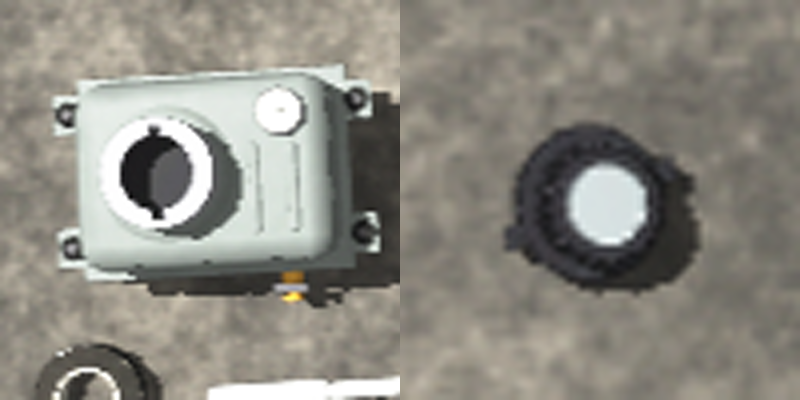

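View pics/z2.png

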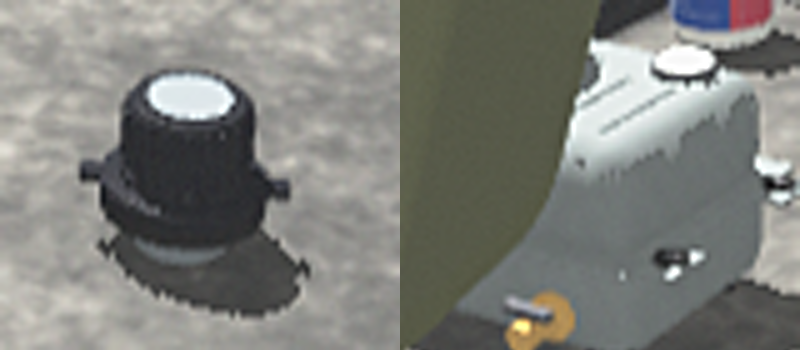

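```bash
cat > h.py <<'E'
import numpy as np, cv2
def ray(c,u,v):
    E=c["extrinsics"]; R=E[:3,:3]; t=E[:3,3]
    d=np.array([(u-c["cx"])/c["fx"],-(v-c["cy"])/c["fy"],-1.0])
    return -R.T@t, R.T@d
def onplane(c,u,v,z):
    o,d=ray(c,u,v); return o+d*(z-o[2])/d[2]
def proj(c,p):
    E=c["extrinsics"]; q=E[:3,:3]@np.asarray(p)+E[:3,3]
    return np.array([c["cx"]+c["fx"]*q[0]/-q[2], c["cy"]-c["fy"]*q[1]/-q[2]])
def two(c1,uv1,c2,uv2):
    o1,d1=ray(c1,*uv1);o2,d2=ray(c2,*uv2)
    A=np.stack([d1,-d2],1); s=np.linalg.lstsq(A,o2-o1,rcond=None)[0]
    a=o1+s[0]*d1;b=o2+s[1]*d2
    return (a+b)/2, np.linalg.norm(a-b)
def blobs(mask,amin=20):
    n,l,st,ce=cv2.connectedComponentsWithStats(mask.astype(np.uint8))
    return [(st[i].tolist(),ce[i].round(2).tolist()) for i in range(1,n) if st[i][4]>=amin],l
E
python3 - <<'E'
from station import camera
from h import *
T=camera("top");S=camera("scene")
def crop(c,x0,x1,y0,y1):
    m=np.zeros(c["pixels"].shape[:2],bool);m[y0:y1,x0:x1]=1;return m
# white disc of cap
for n,c,b in(("top",T,(380,415,218,245)),("scene",S,(365,405,235,290))):
    g=c["pixels"].astype(int).min(2); m=(g>170)&crop(c,*b)
    print(n,blobs(m)[0])
    dk=(c["pixels"].max(2)<75)&crop(c,*b); print(' dark',blobs(dk)[0])
# neck
g=T["pixels"].astype(int).min(2); m=(g>235)&crop(T,220,265,195,240)
print("neck",blobs(m)[0])
cs,_=cv2.findContours(m.astype(np.uint8),cv2.RETR_CCOMP,cv2.CHAIN_APPROX_NONE)
for k in cs:
    if len(k)>15: e=cv2.fitEllipse(k); print(len(k),e, onplane(T,*e[0],0.128))
np.set_printoptions(linewidth=250)
print(g[198:242,226:268])
E
```

```text
top [([393, 226, 12, 12, 116], [398.36, 231.35])]
 dark [([382, 220, 31, 25, 452], [397.41, 232.81])]
scene [([380, 245, 17, 9, 119], [387.54, 249.03])]
 dark [([370, 249, 35, 41, 936], [388.25, 270.21])]
neck [([230, 204, 28, 28, 308], [243.1, 217.61])]
77 ((243.4203338623047, 217.63194274902344), (26.755611419677734, 27.467784881591797), 72.49112701416016) [0.46587343 0.21414373 0.128     ]
64 ((243.74969482421875, 217.66001892089844), (19.49534797668457, 22.680604934692383), 176.25941467285156) [0.46581524 0.2134175  0.128     ]
[[207 199 195 ... 221 220 219]
 [213 211 207 ... 225 225 223]
 [220 223 220 ... 227 228 227]
 ...
 [140 184 184 ... 149 146 142]
 [211 184 169 ... 108 106 104]
 [216 165 145 ...  78  76  77]]
```

Run:
```python
from station import camera,get_obs
from h import *
from scipy.spatial.transform import Rotation as Ro
o=get_obs(); R=Ro.from_euler('xyz',o['eef_rot']).as_matrix(); print(R.round(3))
T=camera("top");S=camera("scene")
print("cap top ray z.058", onplane(T,398.36,231.35,.058), onplane(S,387.54,249.03,.058), two(T,(398.36,231.35),S,(387.54,249.03)))
e1=onplane(T,411,227.6,.025);e2=onplane(T,383.4,236.9,.025); d=e1-e2
print("ears",e1,e2,(e1+e2)/2,np.linalg.norm(d),np.degrees(np.arctan2(d[1],d[0])))
for a,b in (((366.5,264.2),(408,268)),):
    f1=onplane(S,*a,.025);f2=onplane(S,*b,.025);d=f1-f2
    print("ears S",f1,f2,(f1+f2)/2,np.linalg.norm(d),np.degrees(np.arctan2(d[1],d[0])))
n1=onplane(T,243.5,207.5,.128);n2=onplane(T,244.25,228.,.128);d=n1-n2
print("notch",n1,n2,(n1+n2)/2,np.linalg.norm(d),np.degrees(np.arctan2(d[1],d[0])))
print("speaker",onplane(T,350,132,0),onplane(T,435,135,0))
p=T["pixels"][200:262,365:430,::-1]
a=cv2.resize(np.clip(p.astype(float)*1.8,0,255).astype(np.uint8),None,fx=9,fy=9,interpolation=cv2.INTER_CUBIC); cv2.imwrite("pics/ears.png",a)
p=T["pixels"][200:236,226:264,::-1]
a=cv2.resize(p,None,fx=15,fy=15,interpolation=cv2.INTER_CUBIC); cv2.imwrite("pics/neck.png",a)
```

```text
[[-0.     0.307 -0.952]
 [ 0.001 -0.952 -0.307]
 [-1.    -0.001 -0.   ]]
cap top ray z.058 [ 0.43665801 -0.13992698  0.058     ] [ 0.4351791  -0.13980831  0.058     ] (array([ 0.43644893, -0.13968384,  0.05739885]), np.float64(0.0008259043906482696))
ears [ 0.44560066 -0.17785414  0.025     ] [ 0.42243274 -0.10996691  0.025     ] [ 0.4340167  -0.14391053  0.025     ] 0.0717316438820665 -71.15673683181525
ears S [ 0.41925349 -0.10901315  0.025     ] [ 0.44852845 -0.17491118  0.025     ] [ 0.43389097 -0.14196216  0.025     ] 0.0721080667070191 113.95301012557235
notch [0.48816671 0.21432509 0.128     ] [0.44314018 0.2119554  0.128     ] [0.46565344 0.21314024 0.128     ] 0.04508883689424704 3.012624954121232
speaker [ 0.68975063 -0.02983013  0.        ] [ 0.68252072 -0.24726711  0.        ]
```

View pics/ears.png

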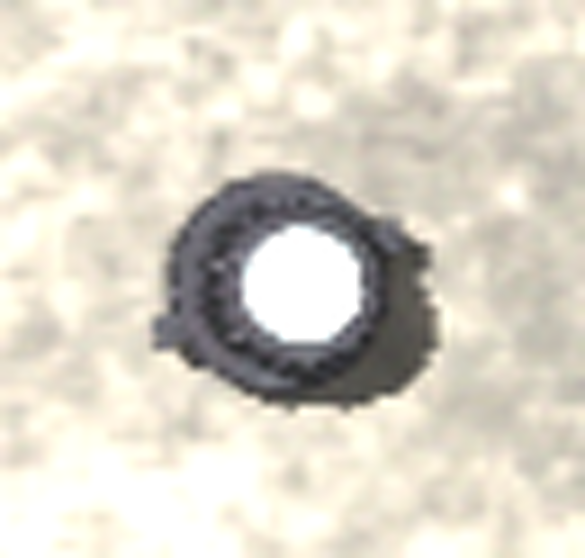

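View pics/neck.png

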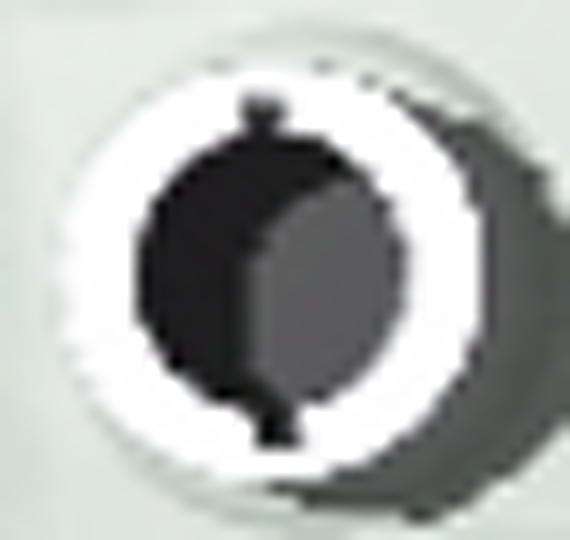

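Request:
step_arm:
  motion:
    - [[0, 0, 0, -10.4, 0, 0], [0, 0, 0, -10.4, 0, 0], [0, 0, 0, -10.4, 0, 0], [0, 0, 0, -10.4, 0, 0], [0, 0, 0, -10.4, 0, 0], [0, 0, 0, -10.4, 0, 0], [0, 0, 0, -10.4, 0, 0], [0, 0, 0, -10.4, 0, 0], [0, 0, 0, -10.4, 0, 0], [0, 0, 0, -10.4, 0, 0]]
  fingers: 0.09
  squeeze: 30

```text
time_s: 1.55
ee_pos: [0.1687, -0.5234, 0.2054]
eef_rot: [2.749, 1.571, 1.74]
force: [0.2, 0.8, -0.7]
grip_width: 0.09
```

```bash
cat >> h.py <<'E'
from scipy.spatial.transform import Rotation as Ro
def st(o):
    R=Ro.from_euler('xyz',o['eef_rot']).as_matrix()
    print("t%.2f"%o['time_s'],"pos",o['ee_pos'].round(4),"yaw %.2f"%np.degrees(np.arctan2(R[1,1],R[0,1])),"tilt",R[:,0].round(4)[:2],"q6 %.1f"%np.degrees(o['qpos'][5]),"F",o['force'].round(2),"M",o['moment'].round(3),"w %.4f"%o['grip_width'])
    return R
def go(o,p):
    R=st(o); d=R.T@(np.asarray(p)-o['ee_pos']); print("tool shift mm",(d*1000).round(2)); return d
E
python3 - <<'E'
from station import get_obs
from h import *
go(get_obs(),[.436,-.14,.13])
E
```

```text
t1.55 pos [ 0.1687 -0.5234  0.2054] yaw 32.21 tilt [-0.      0.0001] q6 -108.2 F [ 0.2   0.8  -0.72] M [-0.027 -0.145  0.048] w 0.0900
tool shift mm [  75.42  430.51 -181.96]
```

Request:
step_arm:
  motion:
    - [[0.0, 0.043, -0.0182, 0, 0, 0], [0.0, 0.043, -0.0182, 0, 0, 0], [0.0, 0.043, -0.0182, 0, 0, 0], [0.0, 0.043, -0.0182, 0, 0, 0], [0.0, 0.043, -0.0182, 0, 0, 0], [0.015, 0.043, -0.0182, 0, 0, 0], [0.015, 0.043, -0.0182, 0, 0, 0], [0.015, 0.043, -0.0182, 0, 0, 0], [0.015, 0.043, -0.0182, 0, 0, 0], [0.015, 0.043, -0.0182, 0, 0, 0], [0, 0, 0, 0, 0, 0], [0, 0, 0, 0, 0, 0]]

```text
time_s: 3.05
ee_pos: [0.4377, -0.1422, 0.1306]
eef_rot: [-0.951, 1.571, -1.965]
force: [0.3, -0.6, -0.6]
grip_width: 0.09
```

Run:
```python
from station import get_obs,camera
from h import *
go(get_obs(),[.436,-.14,.0315])
for n in ("scene","top"):
    c=camera(n); cv2.imwrite(f"pics/{n}1.png",c["pixels"][:,:,::-1])
```

```text
t3.05 pos [ 0.4377 -0.1422  0.1306] yaw 31.89 tilt [-0.     -0.0001] q6 -54.4 F [ 0.27 -0.64 -0.64] M [-0.017 -0.123 -0.007] w 0.0900
tool shift mm [99.09 -0.3  -2.74]
```

View pics/scene1.png

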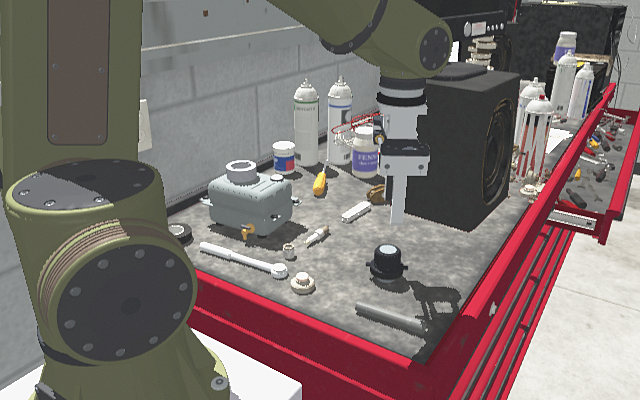

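View pics/top1.png

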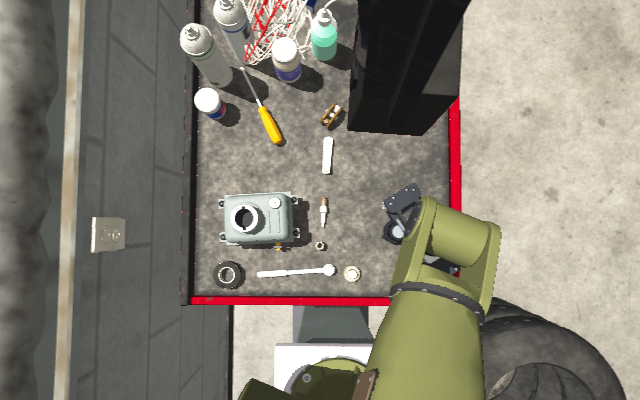

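Request:
step_arm:
  motion:
    - [[0.012, 0, -0.0027, 0, 0, 0], [0.02, 0, 0, 0, 0, 0], [0.02, 0, 0, 0, 0, 0], [0.02, 0, 0, 0, 0, 0], [0.012, 0, 0, 0, 0, 0], [0.008, 0, 0, 0, 0, 0], [0.004, 0, 0, 0, 0, 0], [0.002, 0, 0, 0, 0, 0], [0, 0, 0, 0, 0, 0], [0, 0, 0, 0, 0, 0]]

```text
time_s: 4.4
ee_pos: [0.4366, -0.1397, 0.0327]
eef_rot: [0.634, 1.57, -0.38]
force: [-0.2, 0.0, 0.5]
grip_width: 0.0899
```

Run:
```python
from station import get_obs,camera
from h import *
go(get_obs(),[.436,-.14,.0315])
c=camera("scene"); p=c["pixels"][:,:,::-1]
cv2.imwrite("pics/s2.png",np.hstack([cv2.resize(p[220:300,345:435],None,fx=4,fy=4,interpolation=cv2.INTER_CUBIC),cv2.resize(p[150:230,200:300],None,fx=4,fy=4,interpolation=cv2.INTER_CUBIC)]))
```

```text
t4.40 pos [ 0.4366 -0.1397  0.0327] yaw 31.87 tilt [ 0.0005 -0.0002] q6 -54.2 F [-0.21  0.02  0.45] M [ 0.04  -0.143 -0.027] w 0.0899
tool shift mm [ 1.24 -0.68 -0.02]
```

View pics/s2.png

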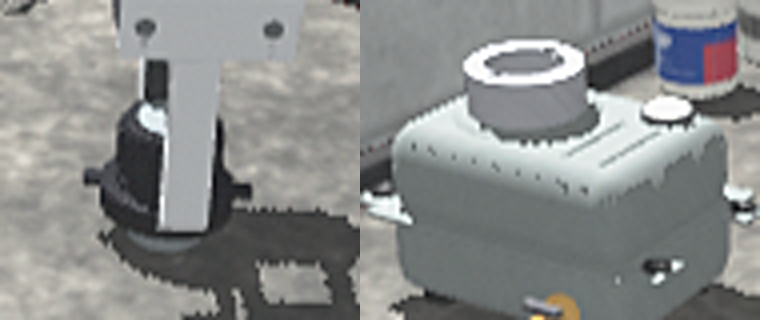

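Request:
step_arm:
  motion:
    - [[0, 0, 0, 0, 0, 0], [0, 0, 0, 0, 0, 0], [0, 0, 0, 0, 0, 0], [0, 0, 0, 0, 0, 0], [0, 0, 0, 0, 0, 0], [0, 0, 0, 0, 0, 0], [0, 0, 0, 0, 0, 0], [0, 0, 0, 0, 0, 0]]
  fingers: 0.03
  squeeze: 30

```text
time_s: 5.45
ee_pos: [0.4364, -0.1396, 0.0325]
eef_rot: [0.676, 1.571, -0.339]
force: [-0.6, 0.0, 0.9]
grip_width: 0.0437
```

Run:
```python
from station import get_obs,camera
from h import *
go(get_obs(),[.436,-.14,.0327])
```

```text
t5.45 pos [ 0.4364 -0.1396  0.0325] yaw 31.86 tilt [ 0. -0.] q6 -54.2 F [-0.58  0.04  0.9 ] M [-0.034 -0.102 -0.05 ] w 0.0437
tool shift mm [-0.24 -0.56  0.09]
```

Request:
step_arm:
  motion:
    - [[-0.005, 0, 0, 0, 0, 0], [-0.01, 0, 0, 0, 0, 0], [-0.02, 0, 0, 0, 0, 0], [-0.03, 0, 0, 0, 0, 0], [-0.03, 0, 0, 0, 0, 0], [-0.03, 0, 0, 0, 0, 0], [-0.025, 0, 0, 0, 0, 0], [-0.01, 0, 0, 0, 0, 0], [0, 0, 0, 0, 0, 0], [0, 0, 0, 0, 0, 0]]

```text
time_s: 6.7
ee_pos: [0.436, -0.1394, 0.1915]
eef_rot: [-2.543, 1.569, 2.725]
force: [-0.2, -0.4, -2.2]
grip_width: 0.0436
```

Run:
```python
from station import get_obs,camera
from h import *
o=get_obs();st(o)
for n in ("scene","top"):
    c=camera(n); p=c["pixels"][:,:,::-1]; cv2.imwrite(f"pics/{n}3.png",p)
    u,v=proj(c,o['ee_pos']).astype(int); print(n,u,v)
    cv2.imwrite(f"pics/{n}3z.png",cv2.resize(p[v-40:v+40,u-50:u+50],None,fx=7,fy=7,interpolation=cv2.INTER_CUBIC))
```

```text
t6.70 pos [ 0.436  -0.1394  0.1915] yaw 31.86 tilt [-0.0014  0.0006] q6 -54.2 F [-0.16 -0.37 -2.16] M [-0.045 -0.132  0.037] w 0.0436
scene 392 177
top 411 232
```

View pics/scene3z.png

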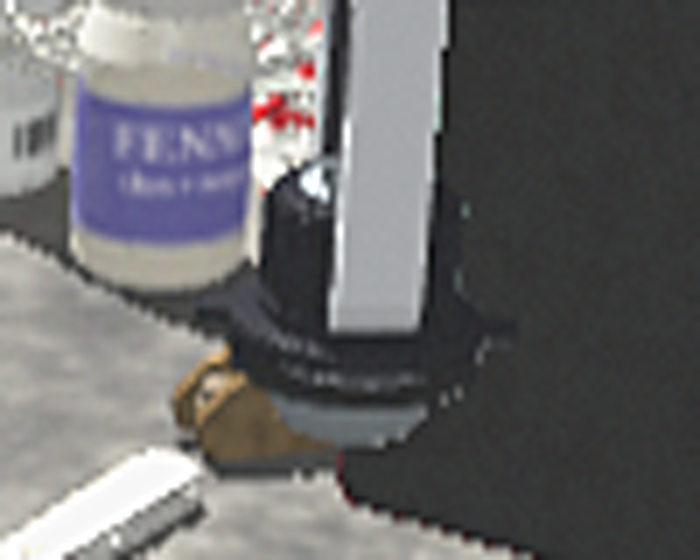

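View pics/top3z.png

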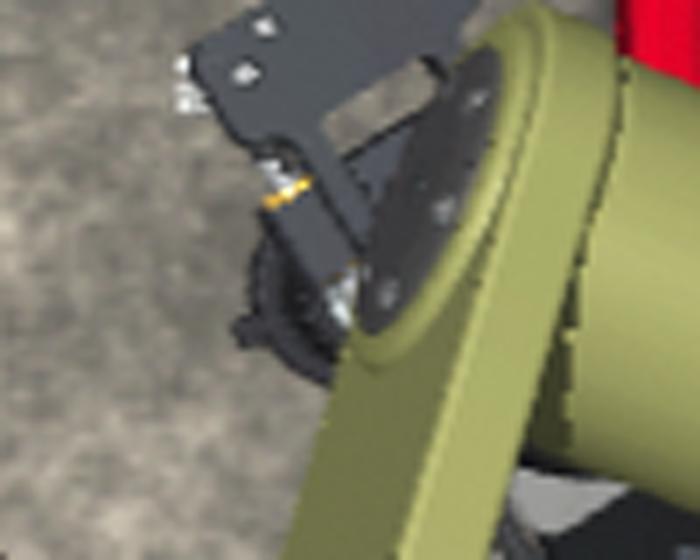

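Request:
step_arm:
  motion:
    - [[-0.004, 0, 0, -10, 0, 0], [0, 0, 0, -10, 0, 0], [0, 0, 0, -10, 0, 0], [0, 0, 0, -10, 0, 0], [0, 0, 0, -10, 0, 0], [0, 0, 0, -10, 0, 0], [0, 0, 0, -9, 0, 0], [0, 0, 0, 0, 0, 0]]

```text
time_s: 7.8
ee_pos: [0.4362, -0.1396, 0.196]
eef_rot: [2.58, 1.57, 2.769]
force: [-1.1, -0.6, -2.5]
grip_width: 0.0433
```

Run:
```python
from station import get_obs,camera
from h import *
go(get_obs(),[.4657,.2135,.195])
```

```text
t7.80 pos [ 0.4362 -0.1396  0.196 ] yaw 100.81 tilt [-0.0009  0.0003] q6 -123.1 F [-1.09 -0.62 -2.5 ] M [ 0.047 -0.129  0.032] w 0.0433
tool shift mm [  1.06 341.27  95.14]
```

Request:
step_arm:
  motion:
    - [[0, 0.02, 0.0055, 0, 0, 0], [0, 0.035, 0.0098, 0, 0, 0], [0, 0.04, 0.0112, 0, 0, 0], [0, 0.04, 0.0112, 0, 0, 0], [0, 0.04, 0.0112, 0, 0, 0], [0, 0.04, 0.0112, 0, 0, 0], [0, 0.04, 0.0112, 0, 0, 0], [0, 0.04, 0.0112, 0, 0, 0], [0, 0.031, 0.0086, 0, 0, 0], [0, 0.0153, 0.004, 0, 0, 0], [0, 0, 0, 0, 0, 0], [0, 0, 0, 0, 0, 0]]

```text
time_s: 9.3
ee_pos: [0.4655, 0.2126, 0.1964]
eef_rot: [-2.413, 1.57, -2.225]
force: [-0.2, 0.1, -1.6]
grip_width: 0.0438
```

Run:
```python
from station import get_obs,camera
from h import *
o=get_obs();go(o,[.4657,.2135,.195])
for n in ("scene","top"):
    c=camera(n); p=c["pixels"][:,:,::-1]; cv2.imwrite(f"pics/{n}4.png",p)
    u,v=proj(c,o['ee_pos']).astype(int); print(n,u,v)
    cv2.imwrite(f"pics/{n}4z.png",cv2.resize(p[v-40:v+40,u-50:u+50],None,fx=7,fy=7,interpolation=cv2.INTER_CUBIC))
```

```text
t9.30 pos [0.4655 0.2126 0.1964] yaw 100.78 tilt [-0.0002 -0.0003] q6 -80.3 F [-0.15  0.05 -1.63] M [ 0.049 -0.181  0.053] w 0.0438
tool shift mm [1.37 0.87 0.37]
scene 239 132
top 237 217
```

View pics/scene4z.png

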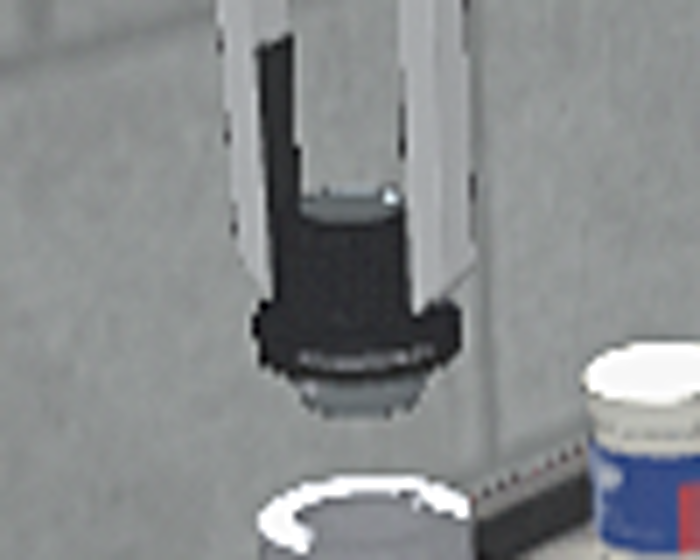

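View pics/top4z.png

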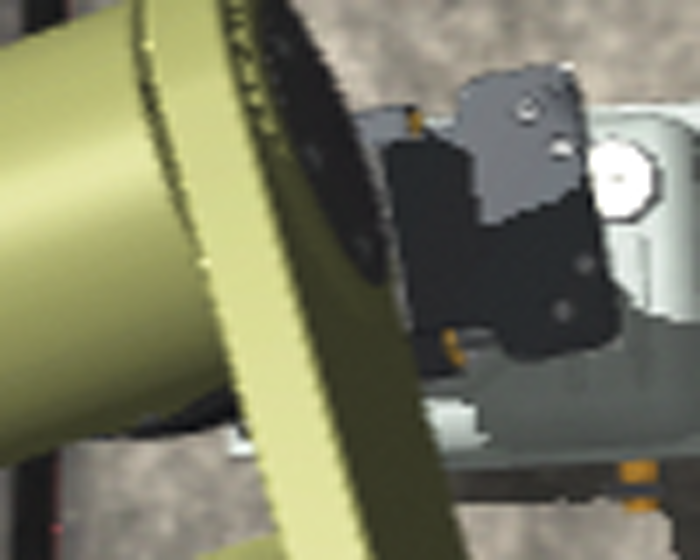

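Run:
```python
from station import get_obs,camera
from h import *
T=camera("top");S=camera("scene")
a=lambda d:np.degrees(np.arctan2(d[1],d[0]))
# tank neck in both views
s=cv2.imread("pics/scene1.png"); g=s.min(2)
print("E initial ear (top0)", [a(onplane(T,u,v,.025)-np.array([.4364,-.1398,0])) for u,v in((382.6,236.6),(383,237))])
e=onplane(T,395.2,238.6,.1845); d=e-np.array([.436,-.1394,0]); print("held ear",e,d,a(d)," rel tool yaw",a(d)-31.86)
m=np.zeros(g.shape,bool); m[155:190,220:262]=1
m&=g>225
b,l=blobs(m); print(b)
cs,_=cv2.findContours(m.astype(np.uint8),cv2.RETR_CCOMP,cv2.CHAIN_APPROX_NONE)
for k in cs:
    if len(k)>15: e=cv2.fitEllipse(k); print(len(k),e, onplane(S,*e[0],0.128))
p=cv2.imread("pics/top3.png")[205:265,375:425]; cv2.imwrite("pics/t3ear.png",cv2.resize(np.clip(p*1.6,0,255).astype(np.uint8),None,fx=10,fy=10,interpolation=cv2.INTER_NEAREST))
p=s[150:190,215:265]; cv2.imwrite("pics/s1neck.png",cv2.resize(p,None,fx=12,fy=12,interpolation=cv2.INTER_NEAREST))
```

```text
E initial ear (top0) [np.float64(112.6127007884436), np.float64(114.76722154191997)]
held ear [ 0.42354952 -0.10721983  0.1845    ] [-0.01245048  0.03218017  0.1845    ] 111.15141126969553  rel tool yaw 79.29141126969553
[([226, 160, 30, 11, 150], [240.27, 165.31]), ([235, 173, 27, 16, 58], [251.19, 183.36]), ([220, 175, 10, 8, 35], [223.03, 178.6]), ([253, 184, 9, 6, 22], [258.45, 187.09])]
20 ((257.1054382324219, 188.39743041992188), (3.7369558811187744, 12.499691009521484), 57.974517822265625) [0.38931909 0.10811484 0.128     ]
30 ((223.89942932128906, 179.3671112060547), (6.9745917320251465, 8.628594398498535), 128.67137145996094) [0.38735959 0.18826828 0.128     ]
72 ((247.46160888671875, 179.59873962402344), (14.892411231994629, 27.972915649414062), 79.2909164428711) [0.41178223 0.15035443 0.128     ]
62 ((240.4639434814453, 165.17225646972656), (10.244694709777832, 29.14305305480957), 87.54460144042969) [0.46300371 0.21269165 0.128     ]
45 ((240.77078247070312, 165.05287170410156), (8.059205055236816, 21.996116638183594), 84.69264221191406) [0.46387937 0.21262914 0.128     ]
```

View pics/t3ear.png

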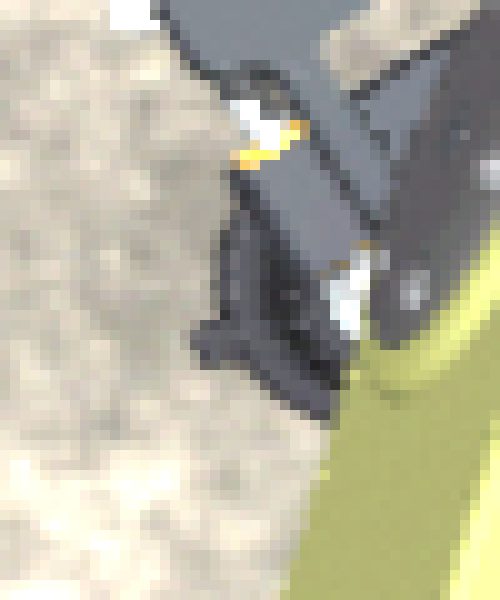

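View pics/s1neck.png

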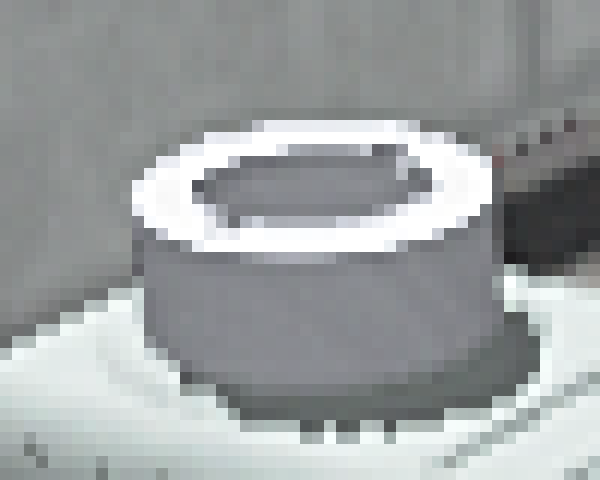

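Run:
```python
from station import get_obs,camera
from h import *
T=camera("top");S=camera("scene")
a=lambda d:np.degrees(np.arctan2(d[1],d[0]))
for c,p,q in((T,(243.0,206.2),(244.0,228.8)),(S,(247.2,162),(233.7,168.2))):
    A=onplane(c,*p,.128);B=onplane(c,*q,.128);print(A,B,(A+B)/2,a(A-B),np.linalg.norm(A-B))
# tank edges: seam flange top/bottom in top view (z~0.05): vent etc. crop z1 coordinates /4 + (205,175)
f=lambda x,y:(205+x/4-.5,175+y/4-.5)
for P,Q,z in(((62,112),(352,98),.05),((68,248),(365,233),.05),((345,68),(345,270),.05)):
    d=onplane(T,*f(*Q),z)-onplane(T,*f(*P),z); print(a(d)+90)
# held cap disc in scene4
s=cv2.imread("pics/scene4.png"); o=get_obs(); 
C=o['ee_pos']
print("TCP proj",proj(S,C),"neck proj",proj(S,[.4657,.2135,.128]),"shoulder ctr",proj(S,C-[0,0,.0075]))
g=s.max(2); m=np.zeros(g.shape,bool); m[125:155,215:270]=1; m&=g<70
n=blobs(m)[0];print(n)
for r in range(130,152): 
    w=np.where(m[r])[0]; print(r,w.min() if len(w) else '',w.max() if len(w) else '',end=' | ')
```

```text
[0.49102688 0.21547384 0.128     ] [0.44138551 0.21247713 0.128     ] [0.46620619 0.21397549 0.128     ] 3.454601549541135 0.04973174160070393
[0.48497771 0.21343454 0.128     ] [0.44230391 0.21256082 0.128     ] [0.46364081 0.21299768 0.128     ] 1.1729317290271701 0.04268274912572793
3.0169401857149865
3.181474249146248
-89.4861443504607
TCP proj [239.26058364 132.66480532] neck proj [241.03659189 164.70735119] shoulder ctr [239.471703   136.26296145]
[([225, 125, 30, 22, 447], [238.14, 135.22])]
130 228 246 | 131 228 246 | 132 228 246 | 133 228 246 | 134 228 246 | 135 226 253 | 136 226 254 | 137 225 254 | 138 225 254 | 139 225 254 | 140 226 254 | 141 226 254 | 142 226 253 | 143 226 252 | 144 228 250 | 145 230 248 | 146 237 240 | 147   | 148   | 149   | 150   | 151   |
```

Request:
step_arm:
  motion:
    - [[0.005, 0.0009, -0.0003, -2.3, 0, 0], [0.008, 0, 0, 0, 0, 0], [0.008, 0, 0, 0, 0, 0], [0.006, 0, 0, 0, 0, 0], [0.004, 0, 0, 0, 0, 0], [0, 0, 0, 0, 0, 0], [0, 0, 0, 0, 0, 0], [0, 0, 0, 0, 0, 0]]

```text
time_s: 10.6
ee_pos: [0.4651, 0.2144, 0.1657]
eef_rot: [0.208, 1.57, 0.438]
force: [-0.3, -0.1, -3.4]
grip_width: 0.0438
```

Run:
```python
from station import get_obs,camera
from h import *
o=get_obs();go(o,[.465,.2134,.165])
c=camera("scene"); p=c["pixels"][:,:,::-1]; cv2.imwrite(f"pics/scene5.png",p)
C=o['ee_pos']; print(proj(c,C-[0,0,.0075]),proj(c,C-[0,0,.0325]))
cv2.imwrite("pics/s5.png",cv2.resize(p[105:195,200:285],None,fx=8,fy=8,interpolation=cv2.INTER_CUBIC)[:600])
```

```text
t10.60 pos [0.4651 0.2144 0.1657] yaw 103.16 tilt [0.0004 0.0002] q6 -82.5 F [-0.34 -0.14 -3.36] M [ 0.1   -0.167 -0.02 ] w 0.0438
tool shift mm [ 0.68 -0.91 -0.31]
[239.70267486 150.7976209 ] [240.38641745 162.34657739]
```

View pics/s5.png

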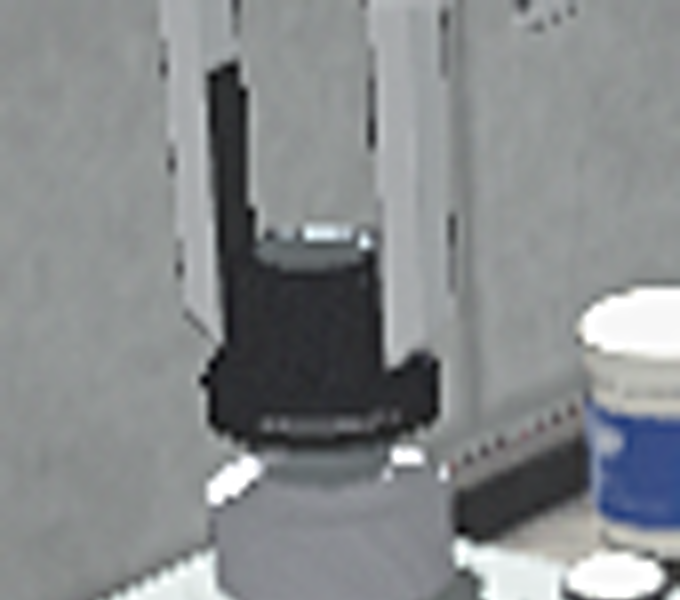

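Request:
step_arm:
  motion:
    - [[0, -0.0008, -0.0002, 0, 0, 0], [0.001, 0, 0, 0, 0, 0], [0.001, 0, 0, 0, 0, 0], [0.001, 0, 0, 0, 0, 0], [0.001, 0, 0, 0, 0, 0], [0.001, 0, 0, 0, 0, 0], [0.001, 0, 0, 0, 0, 0], [0.001, 0, 0, 0, 0, 0], [0.001, 0, 0, 0, 0, 0]]

```text
time_s: 11.78
ee_pos: [0.465, 0.2135, 0.1574]
eef_rot: [0.621, 1.571, 0.85]
force: [-0.1, 0.9, -3.1]
grip_width: 0.0434
```

```bash
python3 -c "
from station import get_obs
from h import *
st(get_obs())"
```

```text
t11.78 pos [0.465  0.2135 0.1574] yaw 103.16 tilt [0.0001 0.0001] q6 -82.6 F [-0.06  0.93 -3.12] M [ 0.147 -0.14   0.003] w 0.0434
```

Request:
step_arm:
  motion:
    - [[0.001, 0, 0, 0, 0, 0], [0.001, 0, 0, 0, 0, 0], [0.001, 0, 0, 0, 0, 0], [0.0005, 0, 0, 0, 0, 0]]

```text
time_s: 12.28
ee_pos: [0.465, 0.2135, 0.1539]
eef_rot: [0.832, 1.571, 1.062]
force: [0.9, 0.8, -2.1]
grip_width: 0.0436
```

```bash
python3 -c "
from station import get_obs
from h import *
st(get_obs())"
```

```text
t12.28 pos [0.465  0.2135 0.1539] yaw 103.17 tilt [0.     0.0001] q6 -82.6 F [ 0.88  0.81 -2.08] M [ 0.285 -0.173 -0.051] w 0.0436
```

Request:
step_arm:
  motion:
    - [[0.0005, 0, 0, 0, 0, 0], [0.0005, 0, 0, 0, 0, 0], [0.0005, 0, 0, 0, 0, 0], [0.0005, 0, 0, 0, 0, 0]]

```text
time_s: 12.78
ee_pos: [0.465, 0.2135, 0.1519]
eef_rot: [0.56, 1.571, 0.79]
force: [0.7, 1.1, -2.7]
grip_width: 0.0435
```

```bash
python3 -c "
from station import get_obs
from h import *
st(get_obs())"
```

```text
t12.78 pos [0.465  0.2135 0.1519] yaw 103.16 tilt [0.0001 0.0001] q6 -82.6 F [ 0.7   1.14 -2.68] M [ 0.293 -0.243 -0.02 ] w 0.0435
```

Request:
step_arm:
  motion:
    - [[0.0005, 0, 0, 0, 0, 0], [0.0005, 0, 0, 0, 0, 0], [0.0005, 0, 0, 0, 0, 0], [0.0005, 0, 0, 0, 0, 0]]

```text
time_s: 13.28
ee_pos: [0.465, 0.2135, 0.1499]
eef_rot: [0.915, 1.571, 1.144]
force: [0.0, 0.7, -1.9]
grip_width: 0.0435
```

```bash
python3 -c "
from station import get_obs
from h import *
st(get_obs())"
```

```text
t13.28 pos [0.465  0.2135 0.1499] yaw 103.17 tilt [0. 0.] q6 -82.6 F [ 0.02  0.74 -1.91] M [ 0.278 -0.181  0.029] w 0.0435
```

Request:
step_arm:
  motion:
    - [[0.001, 0, 0, 0, 0, 0], [0.001, 0, 0, 0, 0, 0], [0.001, 0, 0, 0, 0, 0], [0.001, 0, 0, 0, 0, 0], [0.0005, 0, 0, 0, 0, 0], [0, 0, 0, 0, 0, 0]]

```text
time_s: 14.02
ee_pos: [0.4651, 0.2136, 0.1457]
eef_rot: [0.147, 1.57, 0.376]
force: [-0.2, 0.2, 1.3]
grip_width: 0.0435
```

```bash
python3 -c "
from station import get_obs
from h import *
st(get_obs())"
```

```text
t14.03 pos [0.4651 0.2136 0.1457] yaw 103.17 tilt [0.0004 0.0001] q6 -82.6 F [-0.2   0.16  1.32] M [ 0.291 -0.171 -0.051] w 0.0435
```

Request:
step_arm:
  motion:
    - [[0.0008, 0, 0, 0, 0, 0], [0.0008, 0, 0, 0, 0, 0], [0.0008, 0, 0, 0, 0, 0], [0.0004, 0, 0, 0, 0, 0], [0, 0, 0, 0, 0, 0]]

```text
time_s: 14.65
ee_pos: [0.4652, 0.2136, 0.1432]
eef_rot: [0.102, 1.57, 0.332]
force: [-2.6, 1.6, 7.9]
grip_width: 0.0439
```

```bash
python3 -c "
from station import get_obs
from h import *
st(get_obs())"
```

```text
t14.65 pos [0.4652 0.2136 0.1432] yaw 103.17 tilt [0.0009 0.0003] q6 -82.6 F [-2.63  1.61  7.94] M [0.161 0.197 0.033] w 0.0439
```

Request:
step_arm:
  motion:
    - [[0.0005, 0, 0, 0, 0, 0], [0.0004, 0, 0, 0, 0, 0], [0, 0, 0, 0, 0, 0]]

```text
time_s: 15.02
ee_pos: [0.4653, 0.2136, 0.1426]
eef_rot: [0.09, 1.569, 0.32]
force: [-1.9, -0.4, 10.2]
grip_width: 0.0437
```

```bash
python3 -c "
from station import get_obs
from h import *
st(get_obs())"
```

```text
t15.03 pos [0.4653 0.2136 0.1426] yaw 103.17 tilt [0.0012 0.0004] q6 -82.6 F [-1.87 -0.38 10.15] M [0.09 0.24 0.  ] w 0.0437
```

Request:
step_arm:
  motion:
    - [[0, 0, 0, 2, 0, 0], [0, 0, 0, 2, 0, 0], [0, 0, 0, 2, 0, 0], [0, 0, 0, 0, 0, 0]]

```text
time_s: 15.52
ee_pos: [0.4656, 0.2136, 0.1427]
eef_rot: [0.109, 1.569, 0.233]
force: [-0.3, 0.3, 9.9]
grip_width: 0.0439
```

```bash
python3 -c "
from station import get_obs
from h import *
st(get_obs())"
```

```text
t15.53 pos [0.4656 0.2136 0.1427] yaw 97.13 tilt [0.002  0.0005] q6 -76.6 F [-0.31  0.27  9.92] M [ 0.022 -0.086 -0.039] w 0.0439
```

Request:
step_arm:
  motion:
    - [[0, 0, 0, 2, 0, 0], [0, 0, 0, 2, 0, 0]]

```text
time_s: 15.78
ee_pos: [0.4657, 0.2136, 0.1427]
eef_rot: [0.123, 1.569, 0.177]
force: [-0.6, -0.2, 9.9]
grip_width: 0.0437
```

```bash
python3 -c "
from station import get_obs
from h import *
st(get_obs())"
```

```text
t15.78 pos [0.4657 0.2136 0.1427] yaw 93.11 tilt [0.0022 0.0004] q6 -72.5 F [-0.64 -0.16  9.94] M [ 0.031 -0.196  0.05 ] w 0.0437
```

Request:
step_arm:
  motion:
    - [[0, 0, 0, 2, 0, 0], [0, 0, 0, 1, 0, 0]]

```text
time_s: 16.02
ee_pos: [0.4657, 0.2136, 0.1427]
eef_rot: [0.187, 1.569, 0.189]
force: [1.7, -0.2, 10.4]
grip_width: 0.0434
```

```bash
python3 -c "
from station import get_obs
from h import *
st(get_obs())"
```

```text
t16.02 pos [0.4657 0.2136 0.1427] yaw 90.12 tilt [0.0021 0.0004] q6 -69.6 F [ 1.66 -0.16 10.41] M [-0.048 -0.176  0.031] w 0.0434
```

Request:
step_arm:
  motion:
    - [[-0.0007, 0, 0, 0, 0, 0], [-0.0007, 0, 0, 0, 0, 0], [0, 0, 0, 0, 0, 0]]

```text
time_s: 16.4
ee_pos: [0.4656, 0.2135, 0.1438]
eef_rot: [0.186, 1.569, 0.189]
force: [0.9, -0.3, 6.8]
grip_width: 0.0436
```

```bash
python3 -c "
from station import get_obs
from h import *
st(get_obs())"
```

```text
t16.40 pos [0.4656 0.2135 0.1438] yaw 90.16 tilt [0.0017 0.0003] q6 -69.6 F [ 0.9  -0.25  6.83] M [ 0.077 -0.334 -0.018] w 0.0436
```

Request:
step_arm:
  motion:
    - [[-0.0005, 0, 0, 0, 0, 0], [0, 0, 0, 0, 0, 0]]

```text
time_s: 16.65
ee_pos: [0.4655, 0.2135, 0.1442]
eef_rot: [0.178, 1.569, 0.181]
force: [0.7, 0.4, 4.9]
grip_width: 0.0436
```

```bash
python3 -c "
from station import get_obs
from h import *
st(get_obs())"
```

```text
t16.65 pos [0.4655 0.2135 0.1442] yaw 90.16 tilt [0.0014 0.0003] q6 -69.6 F [0.74 0.39 4.89] M [ 0.143 -0.387  0.037] w 0.0436
```

Request:
step_arm:
  motion:
    - [[-0.0006, 0, 0, 0, 0, 0], [0, 0, 0, 0, 0, 0]]

```text
time_s: 16.9
ee_pos: [0.4652, 0.2134, 0.1444]
eef_rot: [-0.04, 1.57, -0.038]
force: [1.5, 0.3, 4.6]
grip_width: 0.0434
```

```bash
python3 -c "
from station import get_obs
from h import *
st(get_obs())"
```

```text
t16.90 pos [0.4652 0.2134 0.1444] yaw 90.16 tilt [ 0.0006 -0.    ] q6 -69.6 F [1.45 0.32 4.55] M [-0.005 -0.411 -0.02 ] w 0.0434
```

Request:
step_arm:
  motion:
    - [[-0.0006, 0, 0, 0, 0, 0], [0, 0, 0, 0, 0, 0], [0, 0, 0, 0, 0, 0]]

```text
time_s: 17.27
ee_pos: [0.465, 0.2135, 0.1448]
eef_rot: [-1.811, 1.571, -1.808]
force: [2.2, -0.1, 1.7]
grip_width: 0.0433
```

```bash
python3 -c "
from station import get_obs
from h import *
st(get_obs())"
```

```text
t17.27 pos [0.465  0.2135 0.1448] yaw 90.16 tilt [-0.     -0.0001] q6 -69.6 F [ 2.17 -0.08  1.68] M [-0.016 -0.587 -0.003] w 0.0433
```

Request:
step_arm:
  motion:
    - [[-0.0005, 0, 0, 0, 0, 0], [0, 0, 0, 0, 0, 0]]

```text
time_s: 17.52
ee_pos: [0.4649, 0.2134, 0.1451]
eef_rot: [-2.59, 1.57, -2.587]
force: [1.6, -0.9, -3.1]
grip_width: 0.0438
```

```bash
python3 -c "
from station import get_obs
from h import *
st(get_obs())"
```

```text
t17.52 pos [0.4649 0.2134 0.1451] yaw 90.17 tilt [-0.0004 -0.0003] q6 -69.6 F [ 1.62 -0.88 -3.08] M [ 0.004 -0.769 -0.061] w 0.0438
```

Request:
step_arm:
  motion:
    - [[0.0004, 0, 0, 2, 0, 0], [0, 0, 0, 2, 0, 0], [0, 0, 0, 2, 0, 0]]

```text
time_s: 17.9
ee_pos: [0.4647, 0.2135, 0.1448]
eef_rot: [-2.744, 1.57, -2.848]
force: [0.1, -1.1, -1.6]
grip_width: 0.0439
```

```bash
python3 -c "
from station import get_obs
from h import *
st(get_obs())"
```

```text
t17.90 pos [0.4647 0.2135 0.1448] yaw 84.02 tilt [-0.0008 -0.0002] q6 -63.5 F [ 0.14 -1.05 -1.59] M [-0.05  -0.345  0.07 ] w 0.0439
```

Request:
step_arm:
  motion:
    - [[0, 0, 0, 2, 0, 0], [0, 0, 0, 2, 0, 0], [0, 0, 0, 2, 0, 0]]

```text
time_s: 18.27
ee_pos: [0.4649, 0.2136, 0.1449]
eef_rot: [2.745, 1.571, 2.536]
force: [1.3, 0.7, -4.1]
grip_width: 0.0436
```

```bash
python3 -c "
from station import get_obs
from h import *
st(get_obs())"
```

```text
t18.27 pos [0.4649 0.2136 0.1449] yaw 78.03 tilt [-0.0002  0.0001] q6 -57.5 F [ 1.25  0.7  -4.14] M [ 0.165 -0.415  0.096] w 0.0436
```

Request:
step_arm:
  motion:
    - [[0, 0, 0, 1.5, 0, 0], [0, 0, 0, 1.5, 0, 0]]

```text
time_s: 18.52
ee_pos: [0.465, 0.2135, 0.1448]
eef_rot: [-2.847, 1.571, -3.108]
force: [2.3, 0.6, -5.8]
grip_width: 0.0436
```

```bash
python3 -c "
from station import get_obs
from h import *
st(get_obs())"
```

```text
t18.52 pos [0.465  0.2135 0.1448] yaw 75.07 tilt [-0.0001 -0.    ] q6 -54.5 F [ 2.3   0.58 -5.76] M [ 0.16  -0.436  0.091] w 0.0436
```

Request:
step_arm:
  motion:
    - [[0.0003, 0, 0, 1.5, 0, 0], [0, 0, 0, 1.5, 0, 0]]

```text
time_s: 18.77
ee_pos: [0.4651, 0.2136, 0.1447]
eef_rot: [0.948, 1.57, 0.635]
force: [1.7, 2.4, -4.0]
grip_width: 0.0434
```

```bash
python3 -c "
from station import get_obs
from h import *
st(get_obs())"
```

```text
t18.77 pos [0.4651 0.2136 0.1447] yaw 72.07 tilt [0.0003 0.0002] q6 -51.5 F [ 1.7   2.39 -4.  ] M [ 0.411 -0.498  0.107] w 0.0434
```

Request:
step_arm:
  motion:
    - [[0.0003, 0, 0, 1.5, 0, 0], [0, 0, 0, 1.5, 0, 0]]

```text
time_s: 19.02
ee_pos: [0.4653, 0.2139, 0.1447]
eef_rot: [1.053, 1.569, 0.688]
force: [2.8, 4.6, -1.8]
grip_width: 0.0434
```

```bash
python3 -c "
from station import get_obs
from h import *
st(get_obs())"
```

```text
t19.02 pos [0.4653 0.2139 0.1447] yaw 69.07 tilt [0.0011 0.0009] q6 -48.5 F [ 2.76  4.57 -1.83] M [ 1.107 -0.867  0.284] w 0.0434
```

Request:
step_arm:
  motion:
    - [[0, 0, 0, 1, 0, 0]]

```text
time_s: 19.15
ee_pos: [0.4654, 0.214, 0.1447]
eef_rot: [1.085, 1.569, 0.703]
force: [4.1, 5.1, -3.0]
grip_width: 0.0439
```

```bash
python3 -c "
from station import get_obs
from h import *
st(get_obs())"
```

```text
t19.15 pos [0.4654 0.214  0.1447] yaw 68.08 tilt [0.0014 0.0012] q6 -47.5 F [ 4.08  5.09 -3.04] M [ 1.247 -0.935  0.206] w 0.0439
```

Request:
step_arm:
  motion:
    - [[0, 0, 0, 1, 0, 0]]

```text
time_s: 19.27
ee_pos: [0.4655, 0.2141, 0.1447]
eef_rot: [1.142, 1.569, 0.743]
force: [3.8, 6.6, -3.3]
grip_width: 0.0435
```

```bash
python3 -c "
from station import get_obs
from h import *
st(get_obs())"
```

```text
t19.27 pos [0.4655 0.2141 0.1447] yaw 67.09 tilt [0.0016 0.0014] q6 -46.5 F [ 3.78  6.63 -3.29] M [ 1.439 -1.082  0.272] w 0.0435
```

Request:
step_arm:
  motion:
    - [[0, 0, 0, 1, 0, 0]]

```text
time_s: 19.4
ee_pos: [0.4655, 0.2142, 0.1447]
eef_rot: [1.138, 1.568, 0.721]
force: [5.3, 6.9, -3.5]
grip_width: 0.0436
```

```bash
python3 -c "
from station import get_obs
from h import *
st(get_obs())"
```

```text
t19.40 pos [0.4655 0.2142 0.1447] yaw 66.10 tilt [0.0018 0.0016] q6 -45.5 F [ 5.31  6.85 -3.48] M [ 1.484 -1.221  0.314] w 0.0436
```

Request:
step_arm:
  motion:
    - [[0, 0, 0, 1, 0, 0]]

```text
time_s: 19.52
ee_pos: [0.4656, 0.2143, 0.1447]
eef_rot: [1.128, 1.568, 0.694]
force: [4.9, 6.9, -3.5]
grip_width: 0.0436
```

```bash
python3 -c "
from station import get_obs
from h import *
st(get_obs())"
```

```text
t19.52 pos [0.4656 0.2143 0.1447] yaw 65.10 tilt [0.002  0.0016] q6 -44.5 F [ 4.94  6.92 -3.48] M [ 1.533 -1.199  0.323] w 0.0436
```

Request:
step_arm:
  motion:
    - [[0, 0, 0, 1, 0, 0]]

```text
time_s: 19.65
ee_pos: [0.4656, 0.2143, 0.1447]
eef_rot: [1.132, 1.568, 0.68]
force: [4.9, 7.4, -3.5]
grip_width: 0.0437
```

```bash
python3 -c "
from station import get_obs
from h import *
st(get_obs())"
```

```text
t19.65 pos [0.4656 0.2143 0.1447] yaw 64.11 tilt [0.002  0.0016] q6 -43.5 F [ 4.87  7.38 -3.55] M [ 1.507 -1.19   0.338] w 0.0437
```

Request:
step_arm:
  motion:
    - [[0, 0, 0, 1, 0, 0]]

```text
time_s: 19.77
ee_pos: [0.4656, 0.2142, 0.1447]
eef_rot: [1.157, 1.568, 0.688]
force: [4.8, 6.5, -3.5]
grip_width: 0.0432
```

```bash
python3 -c "
from station import get_obs
from h import *
st(get_obs())"
```

```text
t19.77 pos [0.4656 0.2142 0.1447] yaw 63.11 tilt [0.002  0.0016] q6 -42.5 F [ 4.82  6.53 -3.49] M [ 1.459 -1.218  0.432] w 0.0432
```

Request:
step_arm:
  motion:
    - [[0, 0, 0, 1, 0, 0]]

```text
time_s: 19.9
ee_pos: [0.4656, 0.2143, 0.1448]
eef_rot: [1.157, 1.568, 0.67]
force: [5.8, 7.5, -4.3]
grip_width: 0.0433
```

```bash
python3 -c "
from station import get_obs
from h import *
st(get_obs())"
```

```text
t19.90 pos [0.4656 0.2143 0.1448] yaw 62.12 tilt [0.002  0.0016] q6 -41.5 F [ 5.78  7.46 -4.3 ] M [ 1.475 -1.161  0.427] w 0.0433
```

Request:
step_arm:
  motion:
    - [[0, 0, 0, 1, 0, 0]]

```text
time_s: 20.02
ee_pos: [0.4656, 0.2142, 0.1447]
eef_rot: [1.178, 1.568, 0.674]
force: [4.3, 6.7, -3.3]
grip_width: 0.0436
```

```bash
python3 -c "
from station import get_obs
from h import *
st(get_obs())"
```

```text
t20.02 pos [0.4656 0.2142 0.1447] yaw 61.11 tilt [0.0019 0.0015] q6 -40.5 F [ 4.27  6.68 -3.33] M [ 1.527 -1.186  0.5  ] w 0.0436
```

Request:
step_arm:
  motion:
    - [[0, 0, 0, 1, 0, 0]]

```text
time_s: 20.15
ee_pos: [0.4656, 0.2142, 0.1447]
eef_rot: [1.204, 1.568, 0.682]
force: [5.6, 6.2, -3.4]
grip_width: 0.0435
```

```bash
python3 -c "
from station import get_obs
from h import *
st(get_obs())"
```

```text
t20.15 pos [0.4656 0.2142 0.1447] yaw 60.11 tilt [0.0019 0.0015] q6 -39.5 F [ 5.57  6.19 -3.39] M [ 1.393 -1.288  0.271] w 0.0435
```

Request:
step_arm:
  motion:
    - [[0, 0, 0, 1, 0, 0]]

```text
time_s: 20.27
ee_pos: [0.4654, 0.2141, 0.1447]
eef_rot: [1.336, 1.569, 0.796]
force: [2.5, 4.8, -2.7]
grip_width: 0.0437
```

```bash
python3 -c "
from station import get_obs
from h import *
st(get_obs())"
```

```text
t20.27 pos [0.4654 0.2141 0.1447] yaw 59.09 tilt [0.0012 0.0013] q6 -38.5 F [ 2.47  4.83 -2.73] M [ 0.994 -0.66  -0.009] w 0.0437
```

Request:
step_arm:
  motion:
    - [[0, 0, 0, 1.5, 0, 0], [0, 0, 0, 1.5, 0, 0]]

```text
time_s: 20.52
ee_pos: [0.4652, 0.2139, 0.1446]
eef_rot: [1.404, 1.57, 0.812]
force: [1.7, 5.0, -1.0]
grip_width: 0.0435
```

```bash
python3 -c "
from station import get_obs
from h import *
st(get_obs())"
```

```text
t20.52 pos [0.4652 0.2139 0.1446] yaw 56.07 tilt [0.0007 0.0008] q6 -35.5 F [ 1.75  4.98 -0.99] M [ 1.017 -0.634  0.128] w 0.0435
```

Request:
step_arm:
  motion:
    - [[0, 0, 0, 1.5, 0, 0], [0, 0, 0, 1.5, 0, 0]]

```text
time_s: 20.78
ee_pos: [0.4653, 0.214, 0.1447]
eef_rot: [1.398, 1.569, 0.754]
force: [3.6, 6.1, -2.8]
grip_width: 0.0433
```

```bash
python3 -c "
from station import get_obs
from h import *
st(get_obs())"
```

```text
t20.77 pos [0.4653 0.214  0.1447] yaw 53.08 tilt [0.0011 0.001 ] q6 -32.5 F [ 3.61  6.13 -2.81] M [ 1.332 -0.839  0.262] w 0.0433
```

Request:
step_arm:
  motion:
    - [[0, 0, 0, 1.5, 0, 0], [0, 0, 0, 1.5, 0, 0]]

```text
time_s: 21.02
ee_pos: [0.4654, 0.2142, 0.1447]
eef_rot: [1.436, 1.569, 0.74]
force: [5.6, 7.0, -2.7]
grip_width: 0.0438
```

```bash
python3 -c "
from station import get_obs
from h import *
st(get_obs())"
```

```text
t21.02 pos [0.4654 0.2142 0.1447] yaw 50.08 tilt [0.0016 0.0014] q6 -29.5 F [ 5.65  7.01 -2.66] M [ 1.515 -1.122  0.403] w 0.0438
```

Request:
step_arm:
  motion:
    - [[0, 0, 0, 1.5, 0, 0]]

```text
time_s: 21.15
ee_pos: [0.4654, 0.2142, 0.1447]
eef_rot: [1.445, 1.569, 0.722]
force: [2.8, 7.7, -2.4]
grip_width: 0.0439
```

```bash
python3 -c "
from station import get_obs
from h import *
st(get_obs())"
```

```text
t21.15 pos [0.4654 0.2142 0.1447] yaw 48.59 tilt [0.0016 0.0014] q6 -28.0 F [ 2.79  7.7  -2.44] M [ 1.515 -1.026  0.456] w 0.0439
```

Request:
step_arm:
  motion:
    - [[0, 0, 0, 1.5, 0, 0]]

```text
time_s: 21.28
ee_pos: [0.4654, 0.2142, 0.1447]
eef_rot: [1.464, 1.569, 0.715]
force: [4.5, 7.0, -2.8]
grip_width: 0.0437
```

```bash
python3 -c "
from station import get_obs
from h import *
st(get_obs())"
```

```text
t21.27 pos [0.4654 0.2142 0.1447] yaw 47.09 tilt [0.0015 0.0013] q6 -26.5 F [ 4.46  7.01 -2.76] M [ 1.532 -1.023  0.398] w 0.0437
```

Request:
step_arm:
  motion:
    - [[0, 0, 0, 1, 0, 0]]

```text
time_s: 21.4
ee_pos: [0.4654, 0.2142, 0.1447]
eef_rot: [1.474, 1.569, 0.708]
force: [4.5, 6.6, -3.0]
grip_width: 0.0438
```

```bash
python3 -c "
from station import get_obs
from h import *
st(get_obs())"
```

```text
t21.40 pos [0.4654 0.2142 0.1447] yaw 46.11 tilt [0.0015 0.0013] q6 -25.5 F [ 4.49  6.59 -2.97] M [ 1.466 -1.004  0.421] w 0.0438
```

Request:
step_arm:
  motion:
    - [[0, 0, 0, 1, 0, 0]]

```text
time_s: 21.52
ee_pos: [0.4654, 0.2141, 0.1447]
eef_rot: [1.494, 1.569, 0.711]
force: [4.5, 7.0, -2.0]
grip_width: 0.0437
```

```bash
python3 -c "
from station import get_obs
from h import *
st(get_obs())"
```

```text
t21.52 pos [0.4654 0.2141 0.1447] yaw 45.11 tilt [0.0015 0.0013] q6 -24.5 F [ 4.5   7.   -1.98] M [ 1.387 -0.908  0.334] w 0.0437
```

Request:
step_arm:
  motion:
    - [[0, 0, 0, 1, 0, 0]]

```text
time_s: 21.65
ee_pos: [0.4654, 0.2137, 0.1451]
eef_rot: [1.139, 1.569, 0.338]
force: [1.6, 2.7, 5.5]
grip_width: 0.044
```

```bash
python3 -c "
from station import get_obs
from h import *
st(get_obs())"
```

```text
t21.65 pos [0.4654 0.2137 0.1451] yaw 44.10 tilt [0.0015 0.0005] q6 -23.5 F [1.65 2.71 5.51] M [ 0.512 -0.296  0.423] w 0.0440
```

Request:
step_arm:
  motion:
    - [[0, 0, 0, 0, 0, 0]]

```text
time_s: 21.78
ee_pos: [0.4655, 0.2137, 0.1451]
eef_rot: [1.108, 1.569, 0.307]
force: [2.8, 2.2, 5.3]
grip_width: 0.0436
```

Run:
```python
from station import get_obs,camera
from h import *
o=get_obs();st(o)
c=camera("scene"); p=c["pixels"][:,:,::-1]
C=o['ee_pos']
cv2.imwrite("pics/s6.png",cv2.resize(p[105:195,190:295],None,fx=7,fy=7,interpolation=cv2.INTER_CUBIC)[:600])
cv2.imwrite("pics/scene6.png",p)
st(get_obs())
```

```text
t21.77 pos [0.4655 0.2137 0.1451] yaw 44.11 tilt [0.0017 0.0005] q6 -23.6 F [2.81 2.22 5.34] M [ 0.551 -0.435  0.247] w 0.0436
t21.82 pos [0.4655 0.2137 0.1451] yaw 44.12 tilt [0.0016 0.0006] q6 -23.6 F [3.02 3.56 5.68] M [ 0.681 -0.429  0.226] w 0.0438
```

View pics/s6.png

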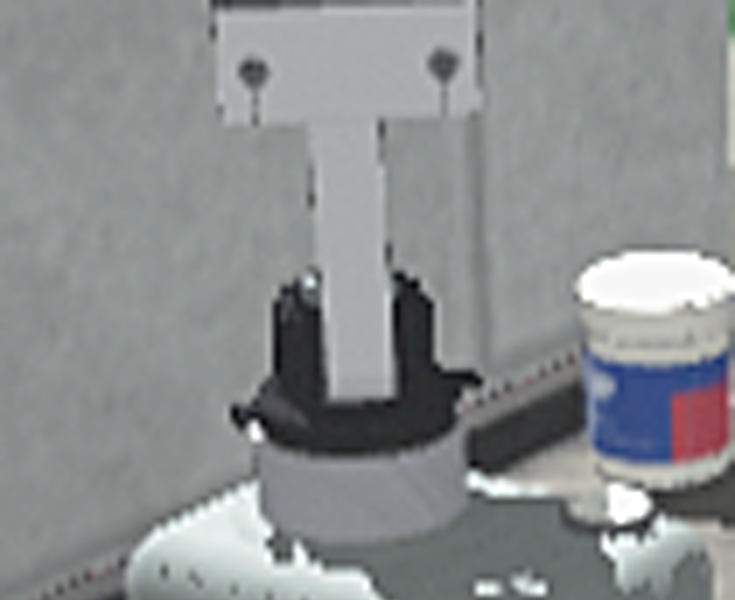

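Run:
```python
from station import get_obs,camera
from h import *
c=camera("scene");st(get_obs())
a=lambda d:np.degrees(np.arctan2(d[1],d[0]))
A=onplane(c,223.8,163.5,.1365);B=onplane(c,256.6,158.8,.1365);print(A,B,(A+B)/2,a(B-A),np.linalg.norm(A-B))
```

```text
t21.88 pos [0.4655 0.2137 0.1451] yaw 44.12 tilt [0.0017 0.0006] q6 -23.6 F [2.29 3.14 5.02] M [ 0.562 -0.433  0.202] w 0.0438
[0.43458965 0.23147201 0.1365    ] [0.49324276 0.1945553  0.1365    ] [0.46391621 0.21301365 0.1365    ] -32.186625732773784 0.06930390289466447
```

Request:
step_arm:
  motion:
    - [[-0.0004, 0, 0, 1.5, 0, 0], [0, 0, 0, 1.5, 0, 0]]

```text
time_s: 22.12
ee_pos: [0.4651, 0.2136, 0.1451]
eef_rot: [1.615, 1.57, 0.76]
force: [0.6, 3.1, 5.0]
grip_width: 0.0437
```

```bash
python3 -c "
from station import get_obs
from h import *
st(get_obs())"
```

```text
t22.12 pos [0.4651 0.2136 0.1451] yaw 41.03 tilt [0.0004 0.0004] q6 -20.5 F [0.61 3.15 4.99] M [ 0.699 -0.217  0.061] w 0.0437
```

Request:
step_arm:
  motion:
    - [[0, 0, 0, 1.5, 0, 0], [0, 0, 0, 1.5, 0, 0]]

```text
time_s: 22.38
ee_pos: [0.4652, 0.2137, 0.1451]
eef_rot: [1.448, 1.57, 0.541]
force: [2.0, 3.8, 5.6]
grip_width: 0.0438
```

```bash
python3 -c "
from station import get_obs
from h import *
st(get_obs())"
```

```text
t22.38 pos [0.4652 0.2137 0.1451] yaw 38.05 tilt [0.0007 0.0004] q6 -17.5 F [1.99 3.77 5.64] M [ 0.822 -0.449  0.166] w 0.0438
```

Request:
step_arm:
  motion:
    - [[0, 0, 0, 1.5, 0, 0], [0, 0, 0, 1.5, 0, 0]]

```text
time_s: 22.62
ee_pos: [0.4653, 0.2137, 0.1451]
eef_rot: [1.46, 1.57, 0.501]
force: [3.0, 4.7, 5.4]
grip_width: 0.0436
```

```bash
python3 -c "
from station import get_obs
from h import *
st(get_obs())"
```

```text
t22.62 pos [0.4653 0.2137 0.1451] yaw 35.06 tilt [0.0009 0.0005] q6 -14.5 F [2.96 4.67 5.43] M [ 0.921 -0.41   0.311] w 0.0436
```

Request:
step_arm:
  motion:
    - [[0, 0, 0, 1.5, 0, 0]]

```text
time_s: 22.75
ee_pos: [0.4652, 0.2137, 0.1451]
eef_rot: [1.483, 1.57, 0.499]
force: [1.9, 5.1, 5.1]
grip_width: 0.0435
```

```bash
python3 -c "
from station import get_obs
from h import *
st(get_obs())"
```

```text
t22.75 pos [0.4652 0.2137 0.1451] yaw 33.57 tilt [0.0008 0.0004] q6 -13.0 F [1.94 5.13 5.1 ] M [ 1.01  -0.439  0.476] w 0.0435
```

Request:
step_arm:
  motion:
    - [[0, 0, 0, 1.5, 0, 0]]

```text
time_s: 22.88
ee_pos: [0.4652, 0.2137, 0.145]
eef_rot: [1.565, 1.57, 0.554]
force: [2.0, 4.5, 4.9]
grip_width: 0.0437
```

```bash
python3 -c "
from station import get_obs
from h import *
st(get_obs())"
```

```text
t22.88 pos [0.4652 0.2137 0.145 ] yaw 32.07 tilt [0.0007 0.0004] q6 -11.5 F [2.01 4.52 4.89] M [ 0.95  -0.42   0.451] w 0.0437
```

Request:
step_arm:
  motion:
    - [[0, 0, 0, 1, 0, 0]]

```text
time_s: 23.0
ee_pos: [0.4652, 0.2137, 0.1451]
eef_rot: [1.588, 1.57, 0.56]
force: [2.7, 5.4, 4.7]
grip_width: 0.0436
```

```bash
python3 -c "
from station import get_obs
from h import *
st(get_obs())"
```

```text
t23.00 pos [0.4652 0.2137 0.1451] yaw 31.08 tilt [0.0008 0.0005] q6 -10.5 F [2.74 5.41 4.66] M [ 0.94  -0.425  0.448] w 0.0436
```

Request:
step_arm:
  motion:
    - [[0, 0, 0, 1, 0, 0]]

```text
time_s: 23.12
ee_pos: [0.4652, 0.2137, 0.145]
eef_rot: [1.578, 1.57, 0.532]
force: [1.9, 5.7, 6.1]
grip_width: 0.0439
```

```bash
python3 -c "
from station import get_obs
from h import *
st(get_obs())"
```

```text
t23.12 pos [0.4652 0.2137 0.145 ] yaw 30.10 tilt [0.0007 0.0004] q6 -9.5 F [1.89 5.7  6.11] M [ 1.051 -0.335  0.482] w 0.0439
```

Request:
step_arm:
  motion:
    - [[0, 0, 0, 1, 0, 0]]

```text
time_s: 23.25
ee_pos: [0.4654, 0.2137, 0.1453]
eef_rot: [1.274, 1.569, 0.211]
force: [1.0, 3.1, 8.9]
grip_width: 0.0436
```

```bash
python3 -c "
from station import get_obs
from h import *
st(get_obs())"
```

```text
t23.25 pos [0.4654 0.2137 0.1453] yaw 29.09 tilt [0.0014 0.0003] q6 -8.5 F [1.04 3.06 8.9 ] M [ 0.481 -0.467  0.307] w 0.0436
```

Request:
step_arm:
  motion:
    - [[0, 0, 0, 1, 0, 0]]

```text
time_s: 23.38
ee_pos: [0.4654, 0.2135, 0.1454]
eef_rot: [1.167, 1.57, 0.087]
force: [0.6, 2.6, 9.0]
grip_width: 0.0438
```

```bash
python3 -c "
from station import get_obs
from h import *
st(get_obs())"
```

```text
t23.38 pos [0.4654 0.2135 0.1454] yaw 28.08 tilt [0.0013 0.0001] q6 -7.5 F [0.64 2.61 8.97] M [ 0.285 -0.203  0.044] w 0.0438
```

Request:
step_arm:
  motion:
    - [[0, 0, 0, 0, 0, 0], [0, 0, 0, 0, 0, 0], [0, 0, 0, 0, 0, 0], [0, 0, 0, 0, 0, 0]]
  fingers: 0.07

```text
time_s: 23.88
ee_pos: [0.4649, 0.2134, 0.1446]
eef_rot: [-1.552, 1.57, -2.631]
force: [-0.3, 0.2, 1.3]
grip_width: 0.0701
```

Run:
```python
from station import get_obs,camera
from h import *
o=get_obs();st(o)
c=camera("scene"); p=c["pixels"][:,:,::-1]
cv2.imwrite("pics/s7.png",cv2.resize(p[105:195,190:295],None,fx=7,fy=7,interpolation=cv2.INTER_CUBIC)[:600])
```

```text
t23.88 pos [0.4649 0.2134 0.1446] yaw 28.16 tilt [-0.0004 -0.0002] q6 -7.6 F [-0.26  0.16  1.33] M [-0.004 -0.113 -0.071] w 0.0701
```

View pics/s7.png

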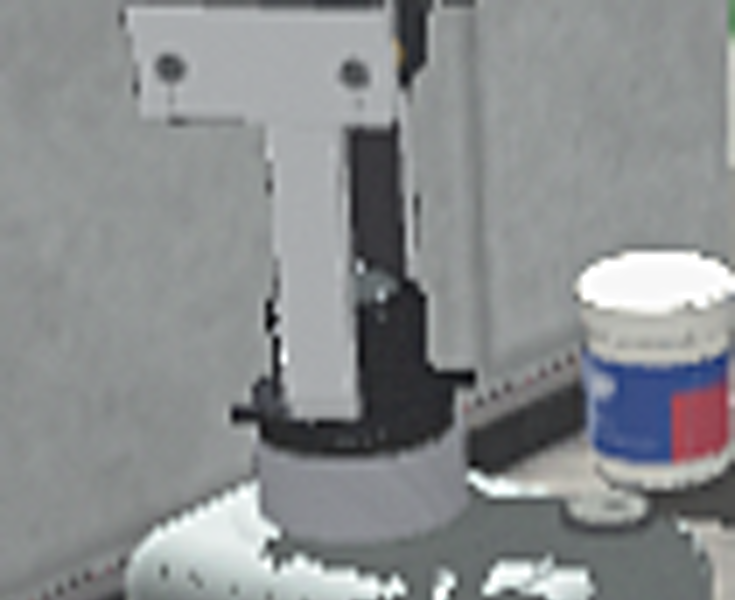

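Request:
step_arm:
  motion:
    - [[-0.005, 0, 0, 0, 0, 0], [-0.01, 0, 0, 0, 0, 0], [-0.02, 0, 0, 0, 0, 0], [-0.03, 0, 0, 0, 0, 0], [-0.03, 0, 0, 0, 0, 0], [-0.03, 0, 0, 0, 0, 0]]
  fingers: 0.09

```text
time_s: 24.68
ee_pos: [0.4649, 0.2135, 0.2716]
eef_rot: [1.431, 1.57, 0.351]
force: [1.1, -0.1, -0.2]
grip_width: 0.09
```

Run:
```python
from station import get_obs,camera
from h import *
o=get_obs();st(o); go(o,[.36,-.1,.3])
```

```text
t24.68 pos [0.4649 0.2135 0.2716] yaw 28.16 tilt [0.0008 0.0003] q6 -7.6 F [ 1.13 -0.09 -0.17] M [-0.044 -0.059 -0.018] w 0.0900
t24.68 pos [0.4649 0.2135 0.2716] yaw 28.16 tilt [0.0008 0.0003] q6 -7.6 F [ 1.13 -0.09 -0.17] M [-0.044 -0.059 -0.018] w 0.0900
tool shift mm [ -28.58 -240.41  226.84]
```

Move aside for a clear view from both cameras.

Request:
step_arm:
  motion:
    - [[-0.003, -0.03, 0.028, 0, 0, 0], [-0.003, -0.03, 0.028, 0, 0, 0], [-0.003, -0.03, 0.028, 0, 0, 0], [-0.003, -0.03, 0.028, 0, 0, 0], [-0.003, -0.03, 0.028, 0, 0, 0], [-0.003, -0.03, 0.028, 0, 0, 0], [-0.003, -0.03, 0.028, 0, 0, 0], [-0.003, -0.03, 0.028, 0, 0, 0], [0, 0, 0, 0, 0, 0]]

```text
time_s: 25.8
ee_pos: [0.3586, -0.0989, 0.2947]
eef_rot: [0.579, 1.569, -0.503]
force: [0.3, -0.1, 0.4]
grip_width: 0.0899
```

Run:
```python
from station import get_obs,camera
from h import *
o=get_obs();st(o)
c=camera("scene"); p=c["pixels"][:,:,::-1];cv2.imwrite("pics/scene8.png",p)
t=camera("top"); q=t["pixels"][:,:,::-1];cv2.imwrite("pics/top8.png",q)
cv2.imwrite("pics/s8.png",np.hstack([cv2.resize(p[130:190,210:270],(400,400),interpolation=cv2.INTER_CUBIC),cv2.resize(q[190:245,215:270],(400,400),interpolation=cv2.INTER_CUBIC)]))
```

```text
t25.80 pos [ 0.3586 -0.0989  0.2947] yaw 27.96 tilt [ 0.0013 -0.0007] q6 -49.0 F [ 0.25 -0.07  0.35] M [-0.031 -0.089 -0.023] w 0.0899
```

View pics/s8.png

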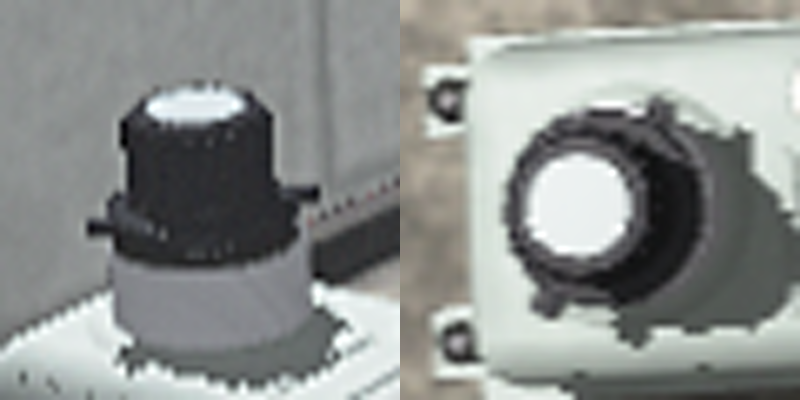

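View pics/top8.png

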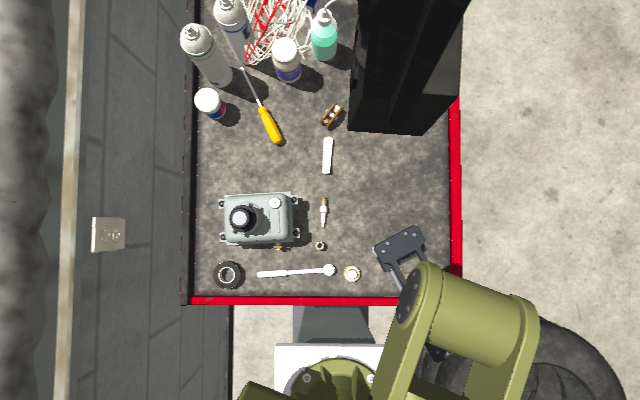

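Run:
```python
from station import get_obs,camera
from h import *
S=camera("scene");T=camera("top")
a=lambda d:np.degrees(np.arctan2(d[1],d[0]))
A=onplane(T,234.4,231.0,.1365);B=onplane(T,250.0,204.35,.1365);print("T",A,B,(A+B)/2,a(B-A),np.linalg.norm(A-B))
A=onplane(S,224.5,163.7,.1365);B=onplane(S,255.7,158.3,.1365);print("S",A,B,(A+B)/2,a(B-A),np.linalg.norm(A-B))
def disc(c,b):
    m=np.zeros(c["pixels"].shape[:2],bool);m[b[2]:b[3],b[0]:b[1]]=1
    m&=c["pixels"].min(2)>170; return blobs(m)[0]
d1=disc(T,(230,250,208,232));d2=disc(S,(225,255,140,152));print(d1,d2)
print(two(T,d1[0][1],S,d2[0][1]), onplane(T,*d1[0][1],.170),onplane(S,*d2[0][1],.170), "expect z", .128+.027+.0145)
# tank moved? compare neighbourhood via phase correlation of tank corner parts
t0=cv2.imread("pics/top0.png",0);t8=cv2.imread("pics/top8.png",0)
for x0,x1,y0,y1 in((262,300,190,250),(215,232,190,250),(310,335,195,255),(318,338,130,180)):
    print(cv2.phaseCorrelate(np.float32(t0[y0:y1,x0:x1]),np.float32(t8[y0:y1,x0:x1])))
```

```text
T [0.43658099 0.23153063 0.1365    ] [0.49468464 0.1984728  0.1365    ] [0.46563281 0.21500171 0.1365    ] -29.637538506680805 0.06684948893343365
S [0.43453682 0.22952721 0.1365    ] [0.49452066 0.19801631 0.1365    ] [0.46452874 0.21377176 0.1365    ] -27.71398166421092 0.06775690711898483
[([232, 211, 15, 14, 157], [239.05, 217.76])] [([232, 143, 14, 5, 54], [238.59, 145.31])]
(array([0.46429366, 0.21499071, 0.16991485]), np.float64(0.0011310245650770776)) [0.46464467 0.21452107 0.17      ] [0.46394389 0.21542691 0.17      ] expect z 0.1695
((0.24399945926120026, -0.12501612898851988), 0.6768273786703746)
((0.13543529583025737, 0.09520274380129834), 0.6148933081715195)
((0.5038983432395305, 0.0017634166032394205), 0.9982915822466214)
((0.004881096069290436, -0.02063589880870964), 1.0007985586524009)
```

Run:
```python
from station import get_obs,ticket
from h import *
st(get_obs()); print(ticket.hand_in())
```

```text
t26.00 pos [ 0.3593 -0.0966  0.2939] yaw 28.22 tilt [0.0003 0.    ] q6 -48.9 F [ 0.18 -0.43 -0.14] M [-0.004 -0.14   0.028] w 0.0899
the job is handed in; nothing more can be done
None
```

I put the cap back in the neck, pressed it down with about 12.5 N and turned it clockwise under the flange to its stop. I then went on turning until the ratchet had clicked three times, let go, moved the arm clear and handed in at about 26 s.

**Clicks:** The turning torque dropped sharply three times, at tool yaws of about 60°, 44° and 29°, so roughly 15° apart. There was no drop before those.

**Final position, from both cameras:**
- The cap is upright in the neck with its top at about 170 mm, against 169.5 mm expected when locked. It is within about 2 mm of the neck axis.
- The pins are about 32° past the notches.
- The tank moved by less than about 1 mm. The spark plug and nut patch of the top view shifted by half a pixel (about 1 mm); the arm never worked near either, so I take that as shadow.

**What did not fit exactly:**
- Tool rotation less cap rotation gives about 43° of knob slip (±3°), against 45° for three clicks.
- The peak torque read about 0.45 N m, where about 0.2 N m was stated.
- The vertical force on the tool jumped by 4 to 8 N at the second and third clicks. I put this down to the cap coming free of a slight jam at the stop.
- I could not read the ratchet angle directly.

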